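# Issue the oldest battery cell from the gravity rack and restock it

### The job

Issue one cell from the battery rack: push its orange slide all the way in so that the oldest cell drops into the outlet trough, and let the slide spring fully home so that the next cell falls into place. Restock the rack with the violet cell from the tester by laying it crosswise in the open upper lane, so that it rolls round and queues last behind the three remaining blue cells. Leave the issued cell in the trough and the other things on the bench where they are.

Things in the scene. Friction and masses are not known exactly. Their poses are not given: they have to be found in the camera images.
- cell_rack: Gravity-fed first-in-first-out rack for battery cells, fixed to the bench: grey sheet lanes between clear sides. Origin under its base, 3 mm above the bench (on the cutting mat); +x runs from its front (outlet, push plate, loading mouth) to its back, y across, z up. Aluminium base x -82..+145, y -43..+43 mm; top about 170 mm high. Cells lie across it, along y.
- upper_lane (a point): Middle of the front lip of the upper lane (rack x -30, z 144 mm; rack's axes). The lane is open above, its floor 69 mm wide between 16 mm side walls with flared tops, and slopes 10 degrees down to the back (x +116 mm), so a cell laid in it rolls off by itself. The lip overhangs the push plate, which is reached from the front with the tool leaning back 25 to 45 degrees.
- lower_lane (a point): Front edge of the lower lane's floor (rack x +11.5, z 74.5 mm; rack's axes). It lies under the upper lane, closed above and at the sides; cells drop into it at the back and roll forward down its 10 degree slope to queue. At a clear front stop the queue drops, one cell at a time, on to the bed of the push slide (z 48 mm).
- outlet (a point): Where the centre of an issued cell comes to rest in the outlet trough at the foot of the rack's front (rack x -70, z 16 mm; rack's axes; front lip 16 mm and cheeks 26 mm high). The slide, fully in, drives the cell from its bed into an opening; it falls through and rolls forward to here. When the slide is home again the next cell drops on to the bed.
- push_slide (a joint): Spring-return push slide of the rack, in m: 0 = home (out to the front), 0.040 = fully in against its stop; it moves along the rack's +x. The spring pushes back with about 2.2 N at home and 6.6 N fully in.
- push_plate (a point): Centre of the front face of the orange push plate (60 mm wide in y, 29 mm high, 6.5 mm thick) on the front end of the push slide; its axes are the rack's. At home it is at rack x -63.5, z 58.5 mm; fully in at x -23.5 mm.
- load_spot (a point): Where the centre of a cell lies when it is put down in the front part of the upper lane (rack x +12 mm, 9.2 mm above the lane floor); a point of the rack, with the rack's axes. A cell may be released up to about 12 mm above it; the lane is clear 40 mm before and 100 mm behind it.
- cell_1_mid (a point): Centre of the oldest cell, blue, 18.4 mm diameter x 65 mm, 46 g, at the start on the bed of the push slide. Its z axis is the cell's axis.
- cell_2_mid (a point): Centre of the second blue cell (same size), at the start standing over the first in the column at the front of the lower lane.
- cell_3_mid (a point): Centre of the third blue cell (same size), first on the slope of the lower lane.
- cell_4_mid (a point): Centre of the fourth and newest blue cell (same size), behind the third.
- cell_tester: Open cell tester, fixed to the bench: black base 56 x 112 x 12 mm with two grey saddles (24 mm either side of the middle, cheeks up to 27.5 mm) and two brass end contacts 36 mm high, 70 mm apart. Origin at bench level under its middle; y along the cell, z up.
- violet_mid (a point): Centre of the freshly tested violet cell, 18.4 mm diameter x 65 mm, 46 g, lying in the saddles of the tester; its z axis is the cell's axis. In the tester it is 29 mm above the bench and free on both sides between the saddles (39 mm long).
- tape_roll: roll of yellow insulating tape, 67 x 19 mm, lying flat; bystander
- solder_tin: round green tin, 68 x 23 mm; bystander
- adapter_black: black plug adapter, 84 x 51 x 28 mm; bystander
Mind the look-alikes: they are no part of the job. Leave any yellow look-alike of the part that bears violet_mid alone.

How it is judged:
On the way:
1. the push slide is pushed fully in, to within 3 mm of its stop (value of joint push_slide above 0.037 m), for 0.1 s.
At the end, for the whole second after the job is handed in: The slide is home (within 2 mm); the oldest cell lies in the outlet trough; the second cell lies on the slide's bed, the third over it in the column, the fourth first on the lower lane and the violet cell next behind it (each within about 8 mm of its place and crosswise in the rack); all stay so (x of cell_1_mid in the frame of cell_rack between -0.079 and -0.055 m and z of cell_1_mid in the frame of cell_rack between 0.008 and 0.026 m and x of cell_2_mid in the frame of cell_rack between -0.008 and 0.01 m and z of cell_2_mid in the frame of cell_rack between 0.05 and 0.063 m and x of cell_3_mid in the frame of cell_rack between -0.008 and 0.008 m and z of cell_3_mid in the frame of cell_rack between 0.066 and 0.084 m and x of cell_4_mid in the frame of cell_rack between 0.008 and 0.024 m and z of cell_4_mid in the frame of cell_rack between 0.074 and 0.092 m and x of violet_mid in the frame of cell_rack between 0.026 and 0.042 m and z of violet_mid in the frame of cell_rack between 0.078 and 0.096 m and y of cell_1_mid in the frame of cell_rack between -0.006 and 0.006 m and y of cell_2_mid in the frame of cell_rack between -0.006 and 0.006 m and y of cell_3_mid in the frame of cell_rack between -0.006 and 0.006 m and y of cell_4_mid in the frame of cell_rack between -0.006 and 0.006 m and y of violet_mid in the frame of cell_rack between -0.006 and 0.006 m and value of joint push_slide below 0.002 m); the robot touches nothing.
It fails at once if a bystander (tape roll, tin or adapter) is moved more than 30 mm (distance of any of tape_roll, solder_tin, adapter_black from where it was at the start of the episode above 0.03 m).
It also fails if it takes over 53 s, if anything falls off the work surface, if the arm or the gripper's body presses on something with over 40 N, if the wrist force passes 120 N, or if a joint passes its speed limit or range.

### The arm

A 6-joint arm with a two-finger parallel gripper is mounted at the origin on a cart in front of the work surface, level with it; the furniture and walls round the work are solid. World frame = base frame: x ahead of the robot, y to its left, z up, the work surface at z = 0. Lengths are in m, angles in rad, forces in N, time in s.
With the tool pointing down it reaches from about 0.4 to 0.825 m from the base axis. Payload 7 kg.
Tool frame: the origin (TCP) lies between the finger pads; the fingertips stand 22 mm ahead of it and the grasp point (between the pads) lies 3 mm ahead of it (arm.tip_reach is the distance from the TCP to the fingertips, in m); z points along the fingers, y is the line along which they close (so a half turn about z gives the same grasp; the last joint's range is limited). The gripper opens to 88 mm and grips with 3 to 60 N. Pads are 19 mm wide; open, the fingers measure 130 mm over their backs; the gripper's body (78 mm by 193 mm) begins 47 mm behind the grasp point.
Start: joints at [1.45, 0.359, 0.012, 0, -1.224, -0.288], TCP at [0.268, 0.619, 0.249] pointing down, gripper open.
Joint ranges: [-3.07, 3.07], [-1.43, 2.12], [-1.02, 1.25], [-3.03, 1.67], [-3.05, -0], [-3.03, 3.03]. Speed limits (rad/s): [2.39, 2.39, 3.01, 3.14, 3.14, 3.14].

### API

Orientations are given as [roll, pitch, yaw] about the fixed x, y, z axes, in that order (R = Rz(yaw) Ry(pitch) Rx(roll)).
In Python, from station import arm, viewer gives the robot as it stands. The module is installed in compiled form; this text tells all that it offers.
- The arm moves only by the tool apply_moves, never from a script. Its argument "commands" is a list that holds one entry, the list of rows, each a list of 5 numbers: the closure, from -1 (fully open) to 1 (shut), then the shift along the world's x, y, z as a fraction of full scale, then the turn about the world's z as a fraction of full scale. In form: [[[fingers, tx, ty, tz, yaw], ...]]. A call has 1 to 12 rows; each row shifts and turns the commanded pose from where the row before left it; what a row does not reach is not made up. Full scale, the value 1, is 20 cm for a shift and pi rad for a turn. A row lasts 1/10 s, in which the tool goes at most 50 mm and 8.59 degrees, less where a joint would pass 70% of its speed; a pose out of reach is approached as far as the arm can. A call with a number of a shift or a turn outside -1 to 1 is refused whole. A call with a gripper value outside its range is refused whole. The fingers move at their own pace and stop on an object; "force" is the grip in N (left out, the last holds). Time passes only in rows, so rows that do not move let the fingers close. It gives the time, the measured TCP pose, the force, the opening and the grip force at its end, in the units of the state.
- arm.get_state(): the state, without advancing time (a new reading comes with each control period).
- viewer.grab_frame(name): name is "scene" or "top" or "wrist"; returns a dict with "image" (400x640x3 uint8, blue, green, red), "mtx" (3x3 intrinsics, pixels), "rvec" (rotation vector, rad) and "tvec" (3), from world to camera coordinates, as OpenCV has them. Camera axes: x right, y down, z forward; pixel columns grow to the right and rows downward; lengths in m; the calibration is good to about 2 mm. A picture is of the moment at which its call begins. There is no depth.
- arm.job_done(): hands the job in; it is judged then, once.
The state is a dict: "t": time; "q": joint angles; "qd": joint speeds; "joint_efforts": joint torques, N m; "eef_pos": TCP position; "ee_rot": TCP orientation; "force": force on the tool from outside, world axes, zero at the start; "moment": the same for the moment, N m; "width": finger opening in m; "gripper_force": force on a finger pad.
Only numpy, scipy, OpenCV 4.12 (cv2) and the standard library are available. Lean on these libraries where they do the work, as an engineer would, in place of code of your own. Each camera call takes 0.05 s, during which the arm holds its last target. There are 200 camera calls.

## Working session

There is one attempt and no reset: what is moved stays moved. The work goes in short steps, Python scripts to look and compute and a tool call to move; the robot and the scene stay as the last step left them, time stands still between calls to the robot, and variables do not carry over. Pictures are saved under pics/ and viewed, at most 10 in all, crops included, and the job is handed in when it is done.

Besides the shell and the picture viewer there is one more tool, called after "Request:" as a command line: name --argument value ..., lists and objects as JSON in quotes. apply_moves: Moves the arm, as the interface text tells. Shift numbers are shares of 20 cm and turn numbers shares of pi rad, none past 1 either way. Its arguments: {"type":"object","properties":{"commands":{"type":"array","items":{"type":"array","items":{"type":"array","items":{"type":"number"}}}},"force":{"type":"number"}},"required":["commands"]}

```bash
mkdir -p pics; cat > h.py <<'E'
from station import arm, viewer
import cv2, numpy as np
def grab(n,f=None):
    d=viewer.grab_frame(n)
    if f: cv2.imwrite('pics/'+f,d['image'])
    np.savez('pics/'+n+'.npz',**{k:np.array(v) for k,v in d.items()})
    return d
def load(n): return np.load('pics/'+n+'.npz')
def ray(d,u,v,z):
    R,_=cv2.Rodrigues(d['rvec'].astype(float)); t=d['tvec'].reshape(3)
    c=-R.T@t; r=R.T@np.linalg.inv(d['mtx'])@np.array([u,v,1.])
    return c+r*(z-c[2])/r[2]
def proj(d,P): return cv2.projectPoints(np.array(P,float).reshape(-1,3),d['rvec'].astype(float),d['tvec'].astype(float),d['mtx'],None)[0].reshape(-1,2)
E
python3 - <<'E'
from h import *
a=grab('scene','s1.png');b=grab('top','t1.png')
print(arm.get_state())
for d in (a,b):
    R,_=cv2.Rodrigues(np.array(d['rvec'],float));print(-R.T@np.array(d['tvec']).reshape(3))
E
```

```text
{'t': 0.1, 'q': array([ 1.45010968e+00,  3.59300777e-01,  1.11822366e-02, -3.27585016e-04,
       -1.22412604e+00, -2.88121400e-01]), 'qd': array([-0.00127017, -0.0024906 ,  0.0010891 ,  0.00208846,  0.00071636,
       -0.00027213]), 'joint_efforts': array([-1.47123268e-03, -5.84162378e+01,  2.93751365e+01,  7.01546699e+00,
        1.02157283e-02, -4.41871282e-05]), 'eef_pos': array([0.26816541, 0.61900593, 0.24773612]), 'ee_rot': array([ 3.14011658e+00, -1.16286914e-04, -4.08919484e-01]), 'force': array([-0.13506654,  0.43606804,  0.89211837]), 'moment': array([ 0.04213946, -0.04676648,  0.02341145]), 'gripper_force': 0.0, 'width': 0.08784767843451806}
[ 0.24207104 -0.58393636  0.6845996 ]
[ 0.4271835  -0.02445199  1.10564555]
```

View pics/s1.png

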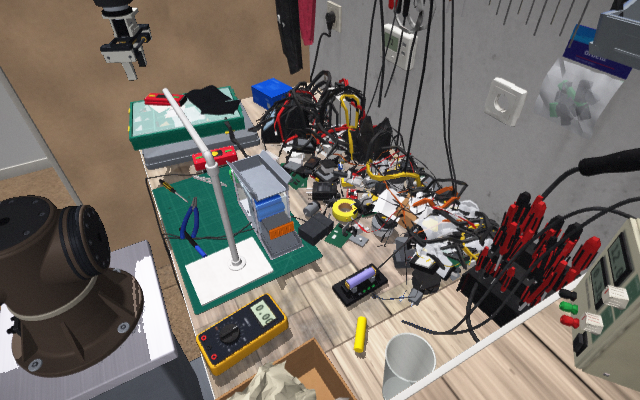

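View pics/t1.png

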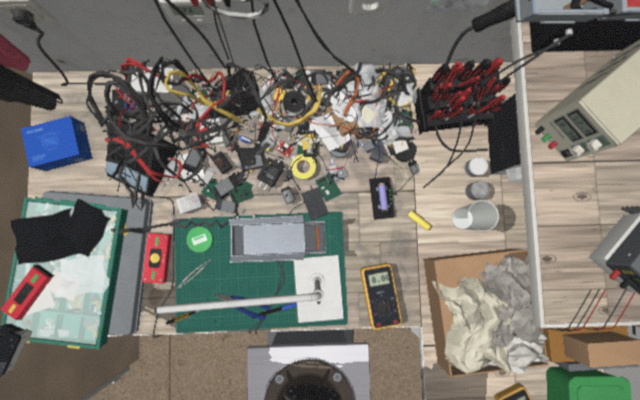

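Candidates for the violet cell are the violet cell in the tester (scene 357,277; top 383,196) and the yellow look-alike lying on the bench (scene 361,335; top 420,219). I choose the one in the tester. The rack is at top (275,240) with its orange plate at (318,237), so its front faces the right of the image. A lamp pole stands at top (318,295). I'll check with close crops.

```bash
python3 - <<'E'
from h import *
a=load('scene');b=load('top')
x=cv2.resize(a['image'][140:320,220:400],(600,600),interpolation=cv2.INTER_CUBIC)
cv2.imwrite('pics/c1.png',x)
y=cv2.resize(b['image'][165:330,150:410],None,fx=3,fy=3,interpolation=cv2.INTER_CUBIC)
cv2.imwrite('pics/c2.png',y)
E
```

```text
(no output)
```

View pics/c1.png

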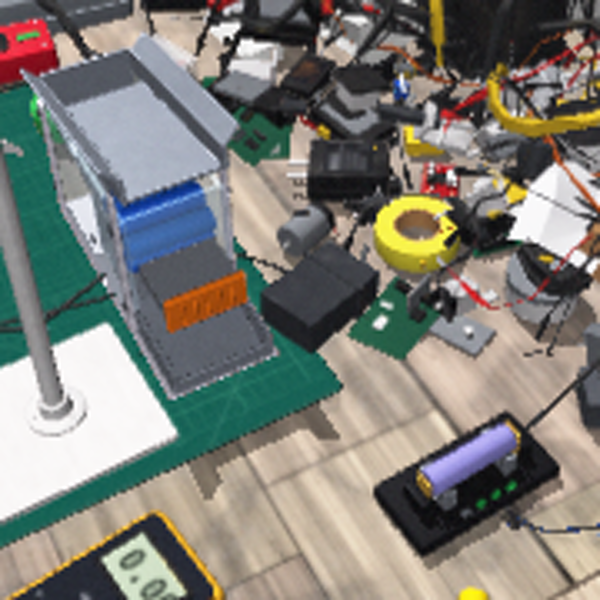

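View pics/c2.png

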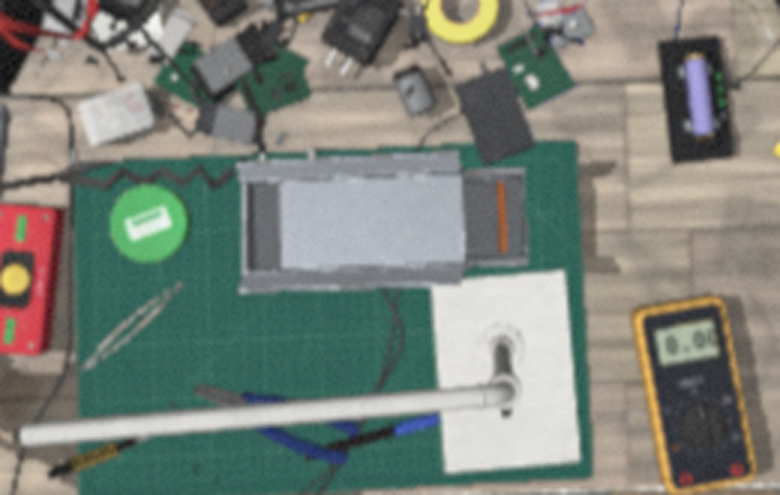

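The crops confirm the violet cell in the tester (scene about 360,278). The rack front faces -y, the adapter is right beside it, and the lamp pole stands on the robot side. Next I'll fit the rack pose and look at the gripper's shape.

```bash
cat > fit.py <<'E'
from h import *
from scipy.optimize import least_squares
a=load('scene');b=load('top')
S=lambda u,v:(u/3.3333+220-.35,v/3.3333+140-.35); T=lambda u,v:(u/3+150-.33,v/3+165-.33)
obs=[(a,S(163,302),(-63.5,30,73)),(a,S(168,331),(-63.5,30,44)),(a,S(246,303),(-63.5,-30,44)),(a,S(244,272),(-63.5,-30,73)),
(b,T(502,180),(-60,-30,73)),(b,T(504,253),(-60,30,73)),(b,T(463,223),(-30,0,144)),(a,S(172,397),(-82,43,0)),(a,S(276,352),(-82,-43,8))]
def w(p,P):
    c,s=np.cos(p[2]),np.sin(p[2]);P=np.array(P)/1000.
    return [p[0]+c*P[0]-s*P[1],p[1]+s*P[0]+c*P[1],P[2]+.003]
def f(p): return np.concatenate([proj(d,w(p,P))[0]-np.array(uv) for d,uv,P in obs])
if __name__=='__main__':
    r=least_squares(f,[.45,.05,1.57],loss='soft_l1')
    print(r.x,np.round(f(r.x).reshape(-1,2),1))
    np.save('rack.npy',r.x)
    for n,P in dict(plate=(-63.5,0,58.5),load=(12,0,150),lip=(-30,0,144),outlet=(-70,0,16)).items(): print(n,np.round(w(r.x,P),4))
    print('cell',ray(b,*T(698,95),.029),ray(b,*T(694,55),.029),ray(b,*T(703,136),.029))
    print('cellS',ray(a,*S(472,458),.029),ray(a,*S(430,482),.03),ray(a,*S(515,437),.03))
    print('lamp base',ray(b,*T(503,340),.0), 'knee ring?',[ray(b,*T(505,392),z) for z in (.3,.4)],'plate white',ray(b,*T(433,285),0),ray(b,*T(567,272),0))
    print('adapter',ray(b,*T(480,95),.028),ray(b,*T(500,160),.028),ray(b,*T(460,105),.028))
    print('pole scene',ray(a,237,264,0.0), 'pole top scene (212,160) and arm end(165,92)')
E
python3 fit.py; python3 -c "
from h import *
a=load('scene');w=grab('wrist')
x=cv2.resize(a['image'][0:90,80:160],None,fx=5,fy=5,interpolation=cv2.INTER_CUBIC)
y=cv2.resize(w['image'],(384,240))
o=np.zeros((450,790,3),np.uint8);o[:450,:400]=x[:450];o[:240,402:786]=y
cv2.imwrite('pics/c3.png',o)"
```

```text
[0.43100047 0.02879164 1.5633905 ] [[ 0.3  1.1]
 [ 0.1  1.1]
 [ 0.7  0.1]
 [ 0.5  0.7]
 [-1.2  0.8]
 [-1.4  0.7]
 [-0.7 -1.3]
 [-1.4  1.4]
 [ 0.9 -1.2]]
plate [ 0.4305 -0.0347  0.0615]
load [0.4311 0.0408 0.153 ]
lip [ 0.4308 -0.0012  0.147 ]
outlet [ 0.4305 -0.0412  0.019 ]
cell [ 0.53447074 -0.20931843  0.029     ] [ 0.570045   -0.20724743  0.029     ] [ 0.49821783 -0.21221884  0.029     ]
cellS [ 0.53402945 -0.20896071  0.029     ] [ 0.50086168 -0.21187759  0.03      ] [ 0.56667259 -0.20936694  0.03      ]
lamp base [ 0.32381619 -0.03241345  0.        ] knee ring? [array([ 0.31889732, -0.03068349,  0.3       ]), array([ 0.33233824, -0.02991001,  0.4       ])] plate white [0.37367944 0.02849663 0.        ] [ 0.3819502  -0.09092448  0.        ]
adapter [ 0.5393542  -0.01750405  0.028     ] [ 0.48176279 -0.03361441  0.028     ] [5.30963740e-01 2.67083865e-04 2.80000000e-02]
pole scene [ 0.31785422 -0.0242192   0.        ] pole top scene (212,160) and arm end(165,92)
```

View pics/c3.png

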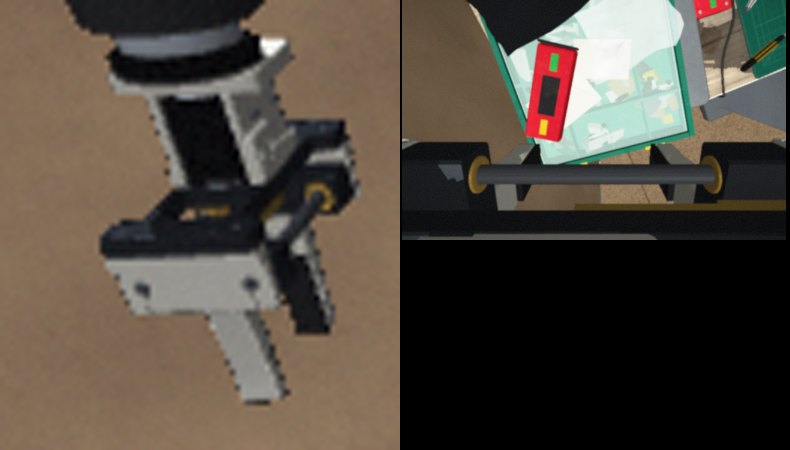

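```bash
cat > tri.py <<'E'
from fit import *
def tri(s,t):
    M=[]
    for d,uv in ((a,s),(b,t)):
        R,_=cv2.Rodrigues(d['rvec']);M.append((d['mtx']@np.c_[R,d['tvec'].reshape(3)],np.array(uv,float).reshape(2,1)))
    X=cv2.triangulatePoints(M[0][0],M[1][0],M[0][1],M[1][1]);return (X[:3]/X[3]).ravel()
E
python3 - <<'E'
from tri import *
print('knee',tri((212,162),T(507,395)),'end',tri((166,92),T(22,436)))
for P in ([.32,-.03,0],tri((212,162),T(507,395)),tri((166,92),T(22,436))): print(proj(a,P),proj(b,P),T(507,395),T(22,436))
x=cv2.resize(a['image'][80:280,150:290],None,fx=4,fy=4,interpolation=cv2.INTER_CUBIC)[:600]
x=cv2.resize(a['image'][80:280,150:300],None,fx=3,fy=3,interpolation=cv2.INTER_CUBIC)
cv2.imwrite('pics/c4.png',x)
E
```

```text
knee [ 0.31763053 -0.03223288  0.29631849] end [0.30068217 0.27796667 0.29898915]
[[238.72936798 265.42027666]] [[316.46501381 279.48578788]] (318.67, 296.33666666666664) (157.00333333333333, 310.0033333333334)
[[211.15940441 162.07170405]] [[318.79912639 295.72028622]] (318.67, 296.33666666666664) (157.00333333333333, 310.0033333333334)
[[165.49998306  92.03022217]] [[157.07359203 309.5089532 ]] (318.67, 296.33666666666664) (157.00333333333333, 310.0033333333334)
```

View pics/c4.png

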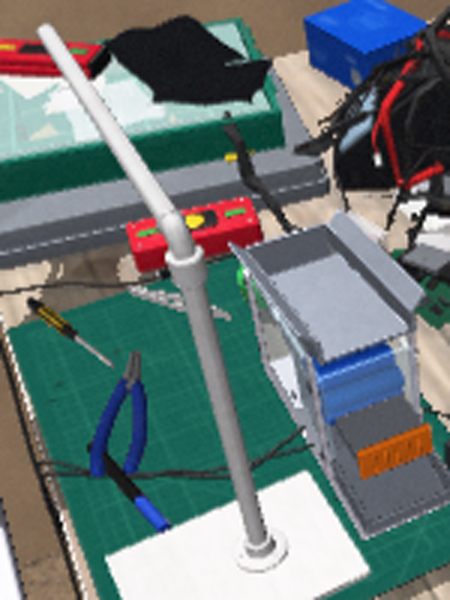

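The lamp pole is at (0.318, -0.031) and reaches z ≈ 0.30, with its arm running towards +y. The fit agrees with the given sizes: the rack front faces -y, the load spot is (0.431, 0.041, 0.153) and the violet cell is (0.534, -0.209, 0.029), lying along x.

The moves cannot tilt the tool, so I'll push the plate with the end of the violet cell, held lengthwise. First I go up and over.

Request:
apply_moves --commands '[[[-1,0,0,0.19,0],[-1,0,0,0.19,0],[-1,0.05,0,0.19,0],[-1,0.1,-0.1,0.19,0],[-1,0.11,-0.18,0,0],[-1,0.11,-0.18,0,0],[-1,0.11,-0.18,0,0],[-1,0.11,-0.18,0,0],[-1,0.11,-0.18,0,0],[-1,0.11,-0.18,0,0],[-1,0.11,-0.18,0,0],[-1,0.11,-0.18,0,0]]]' --force 40

```text
t: 1.35
eef_pos: [0.4748, 0.3097, 0.4005]
ee_rot: [3.142, 0.0, -0.409]
force: [0.9, 0.4, 0.5]
width: 0.0874
gripper_force: 0.0
```

```bash
python3 - <<'E'
from h import *
from scipy.spatial.transform import Rotation as Ro
s=arm.get_state();print(s['t'],s['eef_pos'],s['ee_rot'],s['q'])
d=grab('wrist');R,_=cv2.Rodrigues(np.array(d['rvec'],float));c=-R.T@np.array(d['tvec']).reshape(3)
T=Ro.from_euler('xyz',s['ee_rot']).as_matrix();print('cam in tool',T.T@(c-s['eef_pos']),'axis',T.T@R.T[:,2])
E
```

```text
1.35 [0.47477673 0.30969299 0.4005219 ] [ 3.14158358e+00  1.36544906e-04 -4.08579037e-01] [ 9.23070197e-01  1.19201062e-01  3.38015765e-02 -1.30987413e-04
 -1.48543800e+00  2.39158263e-01]
cam in tool [ 0.07287331 -0.00046985 -0.13665926] axis [-2.69855499e-01  2.52280028e-04  9.62900797e-01]
```

Request:
apply_moves --commands '[[[-1,0.028,-0.2,0,0.0124],[-1,0.028,-0.2,0,0.0124],[-1,0.028,-0.2,0,0.0124],[-1,0.028,-0.2,0,0.0124],[-1,0.028,-0.2,0,0.0124],[-1,0.028,-0.2,0,0.0124],[-1,0.028,-0.2,0,0.0124],[-1,0.028,-0.2,0,0.0124],[-1,0.028,-0.2,0,0.0124],[-1,0.028,-0.2,0,0.0124],[-1,0.028,-0.2,0,0.0124],[-1,0.028,-0.2,0,0.0124]]]'

```text
t: 2.6
eef_pos: [0.5414, -0.1702, 0.4005]
ee_rot: [-3.141, 0.0, 0.06]
force: [0.9, -0.2, 0.5]
width: 0.088
gripper_force: 0.0
```

Request:
apply_moves --commands '[[[-1,0,-0.19,-0.2,0],[-1,0,0,-0.2,0],[-1,0,0,-0.2,0],[-1,0,0,-0.2,0],[-1,0,0,-0.2,0],[-1,0,0,-0.1,0],[-1,0,0,0,0]]]'

```text
t: 3.3
eef_pos: [0.5394, -0.2028, 0.1808]
ee_rot: [-3.14, 0.007, 0.058]
force: [-0.7, -0.3, 0.5]
width: 0.0877
gripper_force: 0.0
```

```bash
python3 - <<'E'
from h import *
s=arm.get_state();print(s['t'],s['eef_pos'],s['ee_rot'],s['q'])
d=grab('wrist','w1.png');im=d['image']
hsv=cv2.cvtColor(im,cv2.COLOR_BGR2HSV)
m=cv2.inRange(hsv,(115,40,60),(145,255,255))
m=cv2.morphologyEx(m,cv2.MORPH_OPEN,np.ones((3,3)))
n,l,st,ce=cv2.connectedComponentsWithStats(m);i=1+np.argmax(st[1:,4]);print(st[i],ce[i])
r=cv2.minAreaRect(np.argwhere(l==i)[:,::-1].astype(np.float32));bp=cv2.boxPoints(r)
W=load('wrist');P=np.array([ray(W,*p,.034) for p in bp]);print(np.round(P,4),P.mean(0))
print('c',ray(W,*ce[i],.036))
E
```

```text
3.3 [ 0.53935106 -0.20277135  0.18080633] [-3.14030201  0.00655256  0.05811496] [-2.07707714e-02  2.54895397e-01 -2.99304505e-01 -9.02171863e-04
 -1.02323050e+00  1.65015006e+00]
[ 316  161   26   78 1542] [329.23800259 201.61997406]
[[ 0.565  -0.196   0.034 ]
 [ 0.5666 -0.2155  0.034 ]
 [ 0.5002 -0.2216  0.034 ]
 [ 0.4985 -0.2008  0.034 ]] [ 0.5325775  -0.20846676  0.034     ]
c [ 0.53233589 -0.2089647   0.036     ]
```

View pics/w1.png

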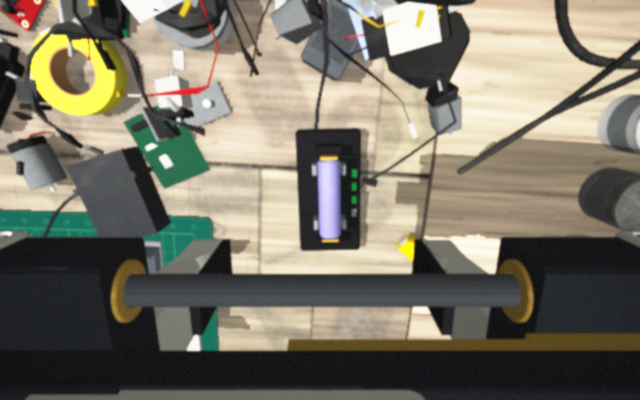

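The wrist picture shows the violet cell at (329,201), centred between the fingers. Its centre comes out at (0.533, -0.2087), which agrees with the other two cameras. I'll descend, gripping about 9 mm off the middle towards +x.

Request:
apply_moves --commands '[[[-1,0.015,-0.025,-0.15,0.002],[-1,0,0,-0.15,0],[-1,0,0,-0.15,0],[-1,0,0,-0.12,0],[-1,0,0,-0.07,0],[-1,0,0,0,0],[-1,0,0,0,0]]]'

```text
t: 4.05
eef_pos: [0.5459, -0.2082, 0.0579]
ee_rot: [3.141, -0.002, 0.065]
force: [0.1, 0.4, 1.3]
width: 0.0874
gripper_force: 0.0
```

Request:
apply_moves --commands '[[[-1,-0.015,0,-0.04,0],[-1,0,0,-0.04,0],[-1,0,0,0,0],[-1,0,0,0,0]]]'

```text
t: 4.45
eef_pos: [0.5415, -0.2081, 0.0403]
ee_rot: [3.142, 0.0, 0.065]
force: [0.7, -0.1, -0.8]
width: 0.0874
gripper_force: 0.0
```

Request:
apply_moves --commands '[[[1,0.005,0,-0.005,0],[1,0,0,0,0],[1,0,0,0,0],[1,0,0,0,0],[1,0,0,0,0],[1,0,0,0,0],[1,0,0,0,0],[1,0,0,0,0]]]'

```text
t: 5.25
eef_pos: [0.5425, -0.2081, 0.0393]
ee_rot: [3.142, 0.0, 0.065]
force: [0.7, -0.2, 0.5]
width: 0.0293
gripper_force: 0.0
```

Request:
apply_moves --commands '[[[1,0,0,0,0],[1,0,0,0,0],[1,0,0,0,0],[1,0,0,0.1,0],[1,0,0,0.1,0],[1,0,0,0.1,0],[1,0,0,0.1,0],[1,0,0,0,0]]]'

```text
t: 6.05
eef_pos: [0.5442, -0.2083, 0.1222]
ee_rot: [3.141, -0.005, 0.065]
force: [0.7, 0.1, -0.5]
width: 0.0172
gripper_force: 40.0
```

Request:
apply_moves --commands '[[[1,-0.041,0.02,0,-0.0434],[1,-0.041,0.02,0,-0.0434],[1,-0.041,0.02,0,-0.0434],[1,-0.041,0.02,0,-0.0434],[1,-0.041,0.02,0,-0.0434],[1,-0.041,0.02,0,-0.0434],[1,-0.041,0.02,0,-0.0434],[1,-0.041,0.02,0,-0.0434],[1,-0.041,0.02,0,-0.0434],[1,-0.041,0.02,0,-0.0434],[1,-0.041,0.02,0,-0.0434],[1,-0.041,0.02,0,-0.0434]]]'

```text
t: 7.25
eef_pos: [0.4433, -0.1599, 0.1187]
ee_rot: [3.141, 0.0, -1.577]
force: [-0.1, 0.5, -0.3]
width: 0.0172
gripper_force: 40.0
```

Request:
apply_moves --commands '[[[1,0,0,-0.1,0],[1,0,0,-0.1,0],[1,0,0,-0.1,0],[1,0,0,-0.1,0],[1,0,0,0,0],[1,0,0,0,0]]]'

```text
t: 7.85
eef_pos: [0.4438, -0.1601, 0.0391]
ee_rot: [3.14, -0.0, -1.571]
force: [0.4, 0.8, -0.9]
width: 0.0172
gripper_force: 40.0
```

Request:
apply_moves --commands '[[[1,0,0,-0.04,0],[1,0,0,-0.035,0],[1,0,0,0,0],[1,0,0,0,0],[0.4,0,0,0,0],[0.4,0,0,0,0],[0.4,0,0,0,0],[0.4,0,0,0,0],[0.4,0,-0.035,0,0],[0.4,0,-0.035,0,0],[0.4,0,0,0,0],[0.4,0,0,0,0]]]'

```text
t: 9.05
eef_pos: [0.444, -0.1745, 0.0242]
ee_rot: [3.141, 0.0, -1.572]
force: [0.5, 0.0, 0.0]
width: 0.0264
gripper_force: 0.0
```

Request:
apply_moves --commands '[[[1,0,0,0,0],[1,0,0,0,0],[1,0,0,0,0],[1,0,0,0,0],[1,0,0,0,0],[1,0,0,0,0],[1,0,0,0.1,0],[1,0,0,0.1,0],[1,0,0,0.05,0],[1,0,0,0,0]]]'

```text
t: 10.05
eef_pos: [0.4451, -0.1741, 0.0755]
ee_rot: [-3.139, 0.0, -1.571]
force: [-0.3, 1.2, -0.5]
width: 0.0174
gripper_force: 40.0
```

```bash
python3 - <<'E'
from h import *
s=arm.get_state();print(s['t'],s['eef_pos'],s['ee_rot'],s['width'])
a=grab('scene');b=grab('top')
def show(d,c,f):
    u,v=proj(d,[*s['eef_pos'][:2],s['eef_pos'][2]-.01])[0];u,v=int(u),int(v);x=d['image'][v-50:v+50,u-65:u+65];return cv2.resize(x,None,fx=3,fy=3,interpolation=cv2.INTER_CUBIC)
o=np.hstack([show(load('scene'),0,0),show(load('top'),0,0)]);cv2.imwrite('pics/g1.png',o);print(o.shape)
for n in('scene','top'):
    d=load(n);hsv=cv2.cvtColor(d['image'],cv2.COLOR_BGR2HSV);m=cv2.inRange(hsv,(115,50,80),(145,255,255))
    u,v=proj(d,[*s['eef_pos'][:2],s['eef_pos'][2]-.01])[0]; k=np.zeros_like(m);k[int(v)-50:int(v)+50,int(u)-60:int(u)+60]=1
    k=m*k;ys,xs=np.nonzero(k);P=np.array([ray(d,x,y,s['eef_pos'][2]-.008) for x,y in zip(xs,ys)]);print(n,len(P),P.min(0),P.max(0)) if len(P) else print(n,0)
E
```

```text
10.05 [ 0.44509071 -0.17406176  0.07551758] [-3.13858932e+00  1.38397777e-05 -1.57103746e+00] 0.01737129188669039
(300, 780, 3)
scene 29 [ 0.4334184  -0.27904417  0.06751758] [ 0.50983027 -0.17419606  0.06751758]
top 0
```

View pics/g1.png

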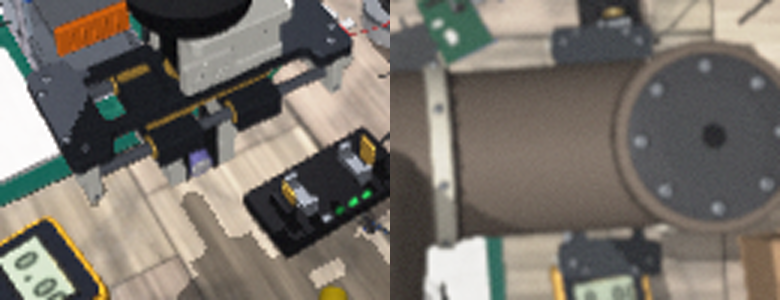

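Request:
apply_moves --commands '[[[1,0,0.1,0,0],[1,0,0.1,0,0],[1,0,0.1,0,0],[1,0,0.06,0,0],[1,0,0,0,0],[1,0,0,0,0]]]'

```text
t: 10.75
eef_pos: [0.4439, -0.1021, 0.0739]
ee_rot: [3.141, -0.0, -1.57]
force: [0.6, -0.5, -0.7]
width: 0.0174
gripper_force: 40.0
```

Request:
apply_moves --commands '[[[1,0,0.04,0,0],[1,0,0.04,0,0],[1,0,0.04,0,0],[1,0,0,0,0]]]'

```text
t: 11.15
eef_pos: [0.444, -0.0776, 0.0743]
ee_rot: [3.141, -0.0, -1.571]
force: [-1.1, -3.6, -1.9]
width: 0.0173
gripper_force: 40.0
```

Request:
apply_moves --commands '[[[1,0,0.03,0,0],[1,0,0.03,0,0],[1,0,0.03,0,0],[1,0,0.02,0,0],[1,0,0,0,0]]]'

```text
t: 11.65
eef_pos: [0.4437, -0.056, 0.0743]
ee_rot: [3.141, -0.0, -1.571]
force: [-0.4, -5.8, -1.0]
width: 0.0171
gripper_force: 40.0
```

```bash
python3 - <<'E'
from tri import *
d=grab('scene');p=np.load('rack.npy')
u,v=proj(a,w(p,(-50,0,80)))[0].astype(int)
x=cv2.resize(d['image'][v-60:v+60,u-80:u+80],None,fx=4,fy=4,interpolation=cv2.INTER_CUBIC);cv2.imwrite('pics/p1.png',x);print(u,v)
hsv=cv2.cvtColor(d['image'],cv2.COLOR_BGR2HSV);m=cv2.inRange(hsv,(5,180,120),(18,255,255));m[:v-60]=0;m[v+60:]=0;m[:,:u-60]=0;m[:,u+60:]=0
ys,xs=np.nonzero(m);print(len(xs),xs.min() if len(xs) else 0,xs.max() if len(xs) else 0,ys.min() if len(xs) else 0,ys.max() if len(xs) else 0)
for X in(-63.5,-26.5,-23.5):print(X,proj(a,[w(p,(X,y,z)) for y in(-30,30) for z in (44,73)]).round(1).tolist())
E
```

```text
278 220
28 264 315 178 229
-63.5 [[294.1, 230.6], [293.4, 221.9], [270.1, 240.0], [268.8, 231.3]]
-26.5 [[287.6, 220.6], [286.7, 211.9], [264.1, 229.5], [262.7, 220.8]]
-23.5 [[287.1, 219.8], [286.2, 211.1], [263.7, 228.6], [262.2, 220.0]]
```

View pics/p1.png

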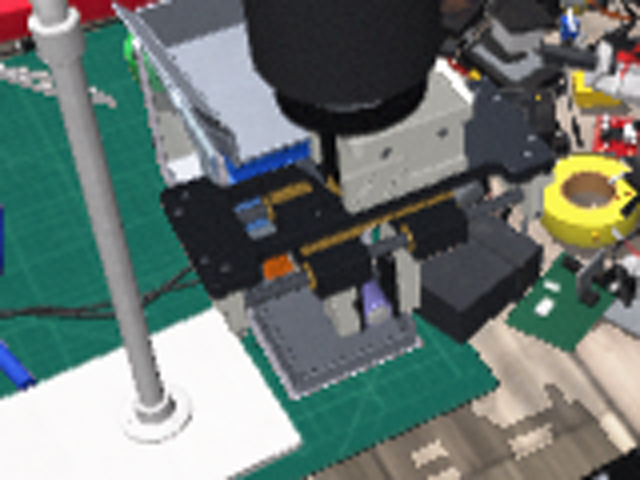

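The plate is most of the way in: it shows orange at (278,268) in the crop, the gripper body is just in front of the lip, and the lamp pole is clear. The force fits about 33 mm of travel, so I'll continue in small steps.

Request:
apply_moves --commands '[[[1,0,0.015,0,0],[1,0,0.01,0,0],[1,0,0,0,0],[1,0,0,0,0]]]'

```text
t: 12.1
eef_pos: [0.4436, -0.0515, 0.0742]
ee_rot: [3.141, -0.001, -1.571]
force: [-0.5, -7.2, -0.5]
width: 0.0173
gripper_force: 40.0
```

Request:
apply_moves --commands '[[[1,0,0.01,0,0],[1,0,0,0,0],[1,0,0,0,0]]]'

```text
t: 12.4
eef_pos: [0.4433, -0.0508, 0.0743]
ee_rot: [3.14, -0.003, -1.571]
force: [1.4, -17.1, -0.8]
width: 0.017
gripper_force: 40.1
```

The force jump to 17 N at the expected position means the slide is on its stop. I'll hold briefly, then retreat and let the spring follow.

Request:
apply_moves --commands '[[[1,0,0,0,0],[1,0,0,0,0],[1,0,-0.05,0,0],[1,0,-0.05,0,0],[1,0,-0.05,0,0],[1,0,-0.05,0,0],[1,0,-0.05,0,0],[1,0,-0.08,0,0],[1,0,-0.1,0,0],[1,0,-0.1,0,0],[1,0,-0.06,0,0],[1,0,0,0,0]]]'

```text
t: 13.6
eef_pos: [0.4443, -0.1682, 0.0742]
ee_rot: [-3.141, 0.0, -1.573]
force: [-1.1, 0.6, -1.0]
width: 0.017
gripper_force: 40.0
```

```bash
python3 - <<'E'
from tri import *
s=arm.get_state();print(s['t'],s['eef_pos'],s['force'])
d=grab('scene');x=cv2.resize(d['image'][160:260,225:355],None,fx=5,fy=5,interpolation=cv2.INTER_CUBIC);cv2.imwrite('pics/p2.png',x)
E
```

```text
13.6 [ 0.4442638  -0.16817658  0.07424309] [-1.07587611  0.56833746 -1.02417097]
```

View pics/p2.png

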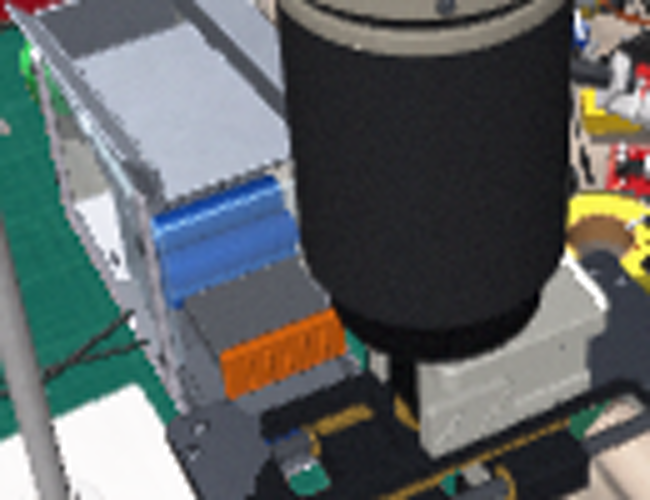

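The slide is home (orange at 285,355) and a blue column stands behind it. A speck of blue shows in the trough at (290,435). Those are all my pictures, so I'll check numerically from here. Next I regrip the cell at its middle.

Request:
apply_moves --commands '[[[1,0,0,-0.1,0],[1,0,0,-0.1,0],[1,0,0,-0.045,0],[1,0,0,0,0],[1,0,0,0,0],[0.4,0,0,0,0],[0.4,0,0,0,0],[0.4,0,0,0,0],[0.4,0,0,0,0]]]'

```text
t: 14.55
eef_pos: [0.4443, -0.1671, 0.0256]
ee_rot: [-3.141, 0.0, -1.571]
force: [0.3, -0.3, 0.1]
width: 0.0266
gripper_force: 0.0
```

Request:
apply_moves --commands '[[[0.4,0,0.06,0,0],[0.4,0,0.057,0,0],[0.4,0,0,0,0],[0.4,0,0,0,0],[1,0,0,0,0],[1,0,0,0,0],[1,0,0,0,0],[1,0,0,0,0],[1,0,0,0,0],[1,0,0,0,0]]]'

```text
t: 15.55
eef_pos: [0.4441, -0.1438, 0.0253]
ee_rot: [-3.142, -0.0, -1.571]
force: [0.5, 0.0, -0.0]
width: 0.0174
gripper_force: 40.0
```

Request:
apply_moves --commands '[[[1,0,0,0.19,0],[1,0,0,0.19,0.0415],[1,0,0,0.19,0.0415],[1,0,0,0.19,0.0415],[1,0,0,0.19,0.0415],[1,0,0,0.19,0.0415],[1,0,0,0,0.0415],[1,0,0,0,0.0415],[1,0,0,0,0.0415],[1,0,0,0,0.0415],[1,0,0,0,0.0415],[1,0,0,0,0.0415]]]'

```text
t: 16.75
eef_pos: [0.4438, -0.1437, 0.2531]
ee_rot: [-3.141, 0.0, -0.132]
force: [0.4, -0.8, 0.2]
width: 0.0173
gripper_force: 40.0
```

```bash
python3 - <<'E'
from tri import *
s=arm.get_state();print(s['t'],s['eef_pos'],s['ee_rot'],s['width'])
d=grab('top');d2=grab('scene')
p=np.load('rack.npy')
t1=cv2.imread('pics/t1.png');s1=cv2.imread('pics/s1.png')
# violet in t=0 images: extent along axis incl. centroid
for im,dd,box in((t1,b,(340,420,160,230)),(s1,a,(320,400,250,310))):
    hsv=cv2.cvtColor(im,cv2.COLOR_BGR2HSV);m=cv2.inRange(hsv,(115,40,60),(145,255,255))
    k=np.zeros_like(m);k[box[2]:box[3],box[0]:box[1]]=1;ys,xs=np.nonzero(m*k);print('violet',len(xs),xs.mean(),ys.mean(),ray(dd,xs.mean(),ys.mean(),.033))
# top profile across rack: brightness along rack y at a few rack x, z=.147 floor plane
for X in(20,50,80):
    Y=np.arange(-56,57,2);uv=proj(b,[w(p,(X,y,150)) for y in Y])
    g=cv2.remap(cv2.cvtColor(t1,cv2.COLOR_BGR2GRAY),uv[:,0].astype(np.float32).reshape(1,-1),uv[:,1].astype(np.float32).reshape(1,-1),cv2.INTER_LINEAR)[0]
    print(X,' '.join(map(str,g)))
E
```

```text
16.75 [ 0.44377431 -0.14367706  0.25309055] [-3.14147988e+00  4.95958588e-04 -1.31828724e-01] 0.017285039122891647
violet 208 382.36538461538464 196.51923076923077 [ 0.53358772 -0.20868734  0.033     ]
violet 287 360.7212543554007 277.37282229965155 [ 0.53082951 -0.21138751  0.033     ]
20 106 100 125 148 152 145 143 142 143 147 147 149 163 175 179 177 177 176 175 177 179 177 180 179 179 180 181 179 179 182 180 179 179 181 182 183 182 185 183 183 182 182 184 186 184 167 140 125 121 122 124 131 139 126 97 84 79
50 131 98 97 124 146 150 144 142 141 141 149 165 181 187 184 183 183 182 183 182 181 182 181 184 182 183 183 182 183 184 185 186 187 187 186 186 186 184 184 184 184 185 186 184 172 150 137 134 126 121 119 121 125 127 115 95 84
80 115 95 97 114 130 139 144 145 144 145 150 144 150 166 178 181 182 182 180 181 181 183 184 185 185 186 185 183 183 183 184 185 185 185 183 184 186 187 187 186 188 187 186 186 183 175 158 137 124 122 122 129 147 150 128 100 86
```

Request:
apply_moves --commands '[[[1,-0.01,0.1,0,0.0396],[1,-0.01,0.16,0,0],[1,-0.01,0.16,0,0],[1,-0.01,0.16,0,0],[1,-0.01,0.16,0,0],[1,-0.01,0.12,0,0],[1,-0.005,0.06,0,0],[1,0,0,0,0],[1,0,0,0,0],[1,0,0,0,0]]]'

```text
t: 17.85
eef_pos: [0.4311, 0.0396, 0.2532]
ee_rot: [3.141, 0.0, -0.014]
force: [-0.3, 0.0, -0.6]
width: 0.0173
gripper_force: 40.0
```

Request:
apply_moves --commands '[[[1,0,0.007,-0.1,0.002],[1,0,0,-0.1,0],[1,0,0,-0.08,0],[1,0,0,-0.05,0],[1,0,0,-0.04,0],[1,0,0,-0.03,0],[1,0,0,0,0],[1,0,0,0,0]]]'

```text
t: 18.65
eef_pos: [0.4314, 0.0418, 0.1737]
ee_rot: [-3.142, -0.001, -0.006]
force: [0.2, 0.5, -0.7]
width: 0.0174
gripper_force: 40.0
```

```bash
python3 - <<'E'
from tri import *
s=arm.get_state();print(s['t'],s['eef_pos'],s['force'])
p=np.load('rack.npy')
for n in('scene','wrist','top'):
    grab(n);d=load(n);hsv=cv2.cvtColor(d['image'],cv2.COLOR_BGR2HSV);m=cv2.inRange(hsv,(118,40,60),(145,255,255))
    P=np.array([s['eef_pos']+[dx,0,-.016] for dx in(-.0325,.0325)]);e=proj(d,P);c=e.mean(0).astype(int);print(n,e.round(1).tolist())
    k=np.zeros_like(m);k[max(c[1]-60,0):c[1]+60,max(c[0]-60,0):c[0]+60]=1;ys,xs=np.nonzero(m*k)
    if len(xs):print(len(xs),xs.min(),xs.max(),ys.min(),ys.max(),np.median(xs),np.median(ys))
E
```

```text
18.65 [0.43143604 0.0417525  0.17369751] [ 0.2205865   0.54110558 -0.68262095]
scene [[251.0, 184.1], [278.1, 175.0]]
68 229 257 128 188 253.0 183.0
wrist [[323.0, 323.1], [322.2, 196.2]]
3481 301 342 199 318 322.0 243.0
top [[284.7, 252.1], [284.2, 223.7]]
1 237 237 296 296 237.0 296.0
```

```bash
python3 - <<'E'
from tri import *
d=load('wrist');p=np.load('rack.npy')
for X in(-15,45,60,-5):
    Y=np.arange(-56,57,2);z=144-(X+30)*.1763+3
    uv=proj(d,[w(p,(X,y,z-3)) for y in Y])
    c=cv2.remap(d['image'],uv[:,0].astype(np.float32).reshape(1,-1),uv[:,1].astype(np.float32).reshape(1,-1),cv2.INTER_LINEAR)[0]
    print(X,' '.join(f'{y}:{int(v.mean())}' for y,v in zip(Y,c) if abs(y)>22))
E
```

```text
-15 -56:219 -54:94 -52:145 -50:147 -48:146 -46:159 -44:231 -42:210 -40:211 -38:207 -36:204 -34:177 -32:133 -30:133 -28:136 -26:137 -24:136 24:128 26:126 28:126 30:131 32:129 34:129 36:123 38:119 40:82 42:23 44:26 46:25 48:72 50:81 52:81 54:80 56:81
45 -56:121 -54:255 -52:154 -50:155 -48:173 -46:116 -44:200 -42:214 -40:202 -38:199 -36:190 -34:124 -32:125 -30:200 -28:239 -26:240 -24:239 24:45 26:46 28:46 30:54 32:60 34:65 36:70 38:77 40:71 42:61 44:62 46:56 48:46 50:41 52:34 54:32 56:37
60 -56:98 -54:252 -52:206 -50:198 -48:249 -46:251 -44:200 -42:223 -40:207 -38:203 -36:201 -34:201 -32:208 -30:233 -28:240 -26:240 -24:240 24:78 26:81 28:79 30:80 32:79 34:78 36:75 38:76 40:75 42:78 44:77 46:74 48:76 50:75 52:68 54:44 56:47
-5 -56:219 -54:124 -52:125 -50:68 -48:105 -46:143 -44:226 -42:206 -40:204 -38:207 -36:207 -34:176 -32:138 -30:136 -28:135 -26:135 -24:134 24:143 26:131 28:129 30:122 32:84 34:71 36:73 38:71 40:76 42:73 44:72 46:73 48:70 50:91 52:105 54:82 56:79
```

Request:
apply_moves --commands '[[[1,-0.004,0,-0.015,0],[1,0,0,0,0],[0.3,0,0,0,0],[0.3,0,0,0,0],[0.3,0,0,0,0],[0.3,0,0,0,0],[0.3,0,0,0.03,0],[0.3,0,0,0.04,0],[0.3,0,0,0.06,0],[0.3,0,0,0.08,0],[0.3,0,0,0.1,0],[0.3,0,0,0.1,0]]]'

```text
t: 20.0
eef_pos: [0.4303, 0.0417, 0.2538]
ee_rot: [-3.141, -0.001, -0.006]
force: [1.0, -0.4, 0.4]
width: 0.0308
gripper_force: 0.0
```

Request:
apply_moves --commands '[[[0.3,0,0,0.15,0],[0.3,0.1,-0.1,0.15,0],[0.3,0.1,-0.18,0.1,0],[0.3,0.1,-0.18,0.1,0],[0.3,0.1,-0.18,0,0],[0.3,0.1,-0.18,0,0],[0.3,0.1,-0.18,0,0],[0.3,0,-0.18,0,0],[0.3,0,-0.18,0,0],[0.3,0,0,0,0],[0.3,0,0,0,0]]]'

```text
t: 21.1
eef_pos: [0.5501, -0.2311, 0.3525]
ee_rot: [-3.142, 0.0, -0.008]
force: [-0.1, 0.8, 0.2]
width: 0.0305
gripper_force: 0.0
```

```bash
python3 - <<'E'
from tri import *
s=arm.get_state();print(s['t'],s['eef_pos'],s['force'],s['width'])
p=np.load('rack.npy')
for n in('scene','top'):
    grab(n,n+'_end.png');d=load(n);hsv=cv2.cvtColor(d['image'],cv2.COLOR_BGR2HSV)
    q=proj(d,[w(p,(x,y,z)) for x in(-82,145) for y in(-45,45) for z in(0,170)]);x0,y0=q.min(0).astype(int);x1,y1=q.max(0).astype(int)
    for c,lo,hi in(('violet',(118,35,60),(145,255,255)),('blue',(98,120,60),(116,255,255)),('orange',(3,150,100),(16,255,255))):
        m=cv2.inRange(hsv,lo,hi);k=np.zeros_like(m);k[y0:y1,x0:x1]=m[y0:y1,x0:x1]
        N,l,st,ce=cv2.connectedComponentsWithStats(k)
        print(n,c,[(st[i].tolist(),ce[i].round(1).tolist()) for i in range(1,N) if st[i][4]>4])
    for nm,P in dict(outlet=(-70,0,16),bed=(0,0,57),col=(0,0,75),c4=(16,0,83),vio=(34,0,87),plate=(-63.5,0,58.5)).items(): print(nm,proj(d,[w(p,(P[0],y,P[2])) for y in(32,0,-32)]).round().tolist())
E
```

```text
21.1 [ 0.55005678 -0.23110636  0.35254557] [-0.11655315  0.77991348  0.22478741] 0.030532320154878067
scene violet [([261, 195, 13, 6, 14], [267.4, 197.6]), ([253, 196, 4, 7, 13], [254.4, 199.5])]
scene blue [([255, 195, 30, 27, 464], [269.0, 207.1]), ([271, 237, 28, 17, 217], [284.5, 244.8])]
scene orange [([269, 221, 25, 19, 244], [281.2, 229.9])]
outlet [[272.0, 250.0], [284.0, 245.0], [297.0, 240.0]]
bed [[259.0, 219.0], [271.0, 214.0], [284.0, 210.0]]
col [[258.0, 213.0], [270.0, 209.0], [283.0, 204.0]]
c4 [[255.0, 207.0], [268.0, 202.0], [280.0, 198.0]]
vio [[252.0, 201.0], [265.0, 196.0], [277.0, 192.0]]
plate [[269.0, 236.0], [282.0, 231.0], [295.0, 226.0]]
top violet []
top blue []
top orange []
outlet [[320.0, 250.0], [320.0, 238.0], [319.0, 225.0]]
bed [[292.0, 251.0], [292.0, 238.0], [292.0, 225.0]]
col [[292.0, 251.0], [292.0, 238.0], [292.0, 225.0]]
c4 [[285.0, 251.0], [285.0, 238.0], [285.0, 225.0]]
vio [[278.0, 251.0], [278.0, 238.0], [278.0, 225.0]]
plate [[318.0, 250.0], [317.0, 238.0], [317.0, 225.0]]
```

Request:
apply_moves --commands '[[[0.3,0,-0.15,0,0],[0.3,0,-0.15,0,0],[0.3,0,-0.15,0,0],[0.3,0,-0.15,0,0],[0.3,0,0,0,0],[0.3,0,0,0,0],[0.3,0,0,0,0],[0.3,0,0,0,0],[0.3,0,0,0,0],[0.3,0,0,0,0]]]'

```text
t: 22.2
eef_pos: [0.5505, -0.3497, 0.3526]
ee_rot: [3.141, -0.0, -0.005]
force: [-1.3, 0.5, 0.1]
width: 0.0309
gripper_force: 0.0
```

```bash
python3 - <<'E'
from tri import *
p=np.load('rack.npy');old={'scene':cv2.imread('pics/s1.png'),'top':cv2.imread('pics/t1.png')}
for n in('scene','top'):
    d=grab(n,n+'_end2.png');D=load(n)
    for nm,im in(('old',old[n]),('new',D['image'])):
        hsv=cv2.cvtColor(im,cv2.COLOR_BGR2HSV);m=cv2.inRange(hsv,(117,35,60),(145,255,255))
        q=proj(D,[w(p,(x,y,z)) for x in(-82,145) for y in(-45,45) for z in(0,170)]);x0,y0=q.min(0).astype(int);x1,y1=q.max(0).astype(int)
        ys,xs=np.nonzero(m[y0:y1,x0:x1]);print(n,nm,sorted(zip((xs+x0).tolist(),(ys+y0).tolist()))[:60])
    df=cv2.absdiff(old[n],D['image']).max(2)>45;N,l,st,ce=cv2.connectedComponentsWithStats(df.astype(np.uint8))
    print(n,'diff',[st[i].tolist() for i in range(1,N) if st[i][4]>15])
# hue columns along the rack's centre-line at the front
D=load('scene');hsv=cv2.cvtColor(D['image'],cv2.COLOR_BGR2HSV)
for v in range(190,224,2):print(v,hsv[v,266].tolist(),cv2.cvtColor(old['scene'],cv2.COLOR_BGR2HSV)[v,266].tolist())
E
```

```text
scene old [(239, 166), (260, 157), (286, 184)]
scene new [(253, 197), (253, 198), (254, 199), (254, 200), (254, 201), (254, 202), (255, 199), (255, 200), (255, 201), (255, 202), (256, 200), (256, 201), (256, 202), (258, 201), (259, 201), (260, 200), (261, 200), (262, 199), (262, 200), (263, 199), (264, 199), (265, 198), (265, 199), (266, 198), (267, 197), (267, 198), (268, 197), (269, 196), (269, 197), (270, 197), (271, 196), (272, 196), (273, 195), (273, 196), (274, 195), (275, 195), (276, 194), (276, 195), (277, 194), (278, 193), (278, 194), (279, 194)]
scene diff [[0, 0, 100, 211, 17338], [93, 0, 59, 81, 2086], [408, 0, 156, 235, 17959], [415, 35, 28, 72, 471], [400, 111, 15, 25, 255], [384, 115, 17, 37, 331], [400, 135, 8, 18, 48], [165, 161, 29, 14, 245], [163, 175, 33, 14, 195], [175, 190, 13, 12, 35], [180, 197, 19, 40, 291], [79, 211, 3, 22, 36], [81, 212, 70, 105, 2058], [160, 219, 6, 15, 31], [165, 235, 7, 16, 42], [271, 237, 28, 16, 182], [0, 243, 21, 10, 38], [0, 266, 18, 3, 48], [347, 267, 28, 23, 274], [138, 290, 3, 14, 26], [142, 300, 33, 61, 995], [0, 303, 58, 27, 539
[... 1097 characters left out ...]
53, 1820], [463, 373, 25, 27, 579], [333, 374, 8, 7, 29], [454, 374, 11, 14, 50], [293, 388, 49, 12, 263]]
190 [111, 28, 208] [113, 31, 195]
192 [109, 26, 212] [109, 27, 197]
194 [112, 27, 211] [111, 26, 194]
196 [110, 29, 202] [108, 30, 187]
198 [121, 82, 118] [110, 174, 107]
200 [110, 226, 156] [111, 225, 153]
202 [106, 135, 230] [109, 137, 223]
204 [108, 153, 180] [109, 168, 173]
206 [108, 146, 159] [109, 152, 154]
208 [109, 155, 179] [108, 152, 158]
210 [109, 163, 192] [109, 156, 170]
212 [109, 165, 186] [109, 150, 168]
214 [110, 154, 171] [108, 147, 153]
216 [108, 151, 177] [109, 161, 166]
218 [109, 27, 104] [117, 27, 96]
220 [109, 27, 104] [117, 27, 93]
222 [112, 27, 103] [117, 25, 93]
```

```bash
python3 -c "
from station import arm
print(arm.job_done())"
```

```text
the job is handed in; nothing more can be done
None
```

The job is handed in at about 22 s of the 53 s allowed: by the final camera checks the oldest cell is in the outlet trough, the slide is home, and the violet cell is queued last behind the three blue cells; no verdict came back.

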